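Unstack the film kit into its storage dishes

ROBOT

A 7-joint arm with a two-finger parallel gripper is mounted at the origin on a cart in front of the work surface, level with it; the furniture and walls round the work are solid. World frame = base frame: x ahead of the robot, y to its left, z up, the work surface at z = 0. Lengths are in m, angles in rad, forces in N, time in s.
With the tool pointing down it reaches from about 0.4 to 0.85 m from the base axis. Payload 4.5 kg.
Tool frame: the origin (TCP) lies at the very end of the fingers, on their centre line; the grasp point (between the pads) lies 19 mm behind it (r.pinch_z is the distance from the TCP to the grasp point, in m); z points along the fingers, y is the line along which they close (so a half turn about z gives the same grasp; the last joint's range is limited). The gripper opens to 88 mm and grips with 3 to 60 N. Pads are 18 mm wide; open, the fingers measure 123 mm over their backs; the gripper's body (75 mm by 187 mm) begins 45 mm behind the grasp point.
Start: joints at [-1.138, 0.689, -0.195, 1.565, 0.157, 0.902, -0.215], TCP at [0.243, 0.576, 0.239] pointing down, gripper open.
Joint ranges: [-3.01, 3.01], [-0.46, 2.08], [-1.47, 1.51], [0.13, 2.56], [-1, 4.14], [0.04, 2.09], [-2.66, 2.66]. Speed limits (rad/s): [2.57, 2.57, 3.14, 3.14, 3.14, 3.14, 3.14].

INTERFACE

Orientations are given as a unit quaternion [x, y, z, w].
In Python, from plant import r, cams gives the robot as it stands.
- The arm moves only by the shell command python3 -m pendant 'ROWS' [FORCE]. ROWS is JSON, a list of rows, each a list of 3 entries, a list of its own where there are three numbers: the closure, from -1 (fully open) to 1 (shut), then the shift along the tool's x, y, z in mm, then the turn, a rotation vector about the tool's x, y, z in degrees. A call has 1 to 8 rows; each row shifts and turns the commanded pose from where the row before left it, along the tool's axes as they then stand; what a row does not reach is not made up. A row lasts 1/8 s, in which the tool goes at most 62.5 mm and 10.7 degrees, less where a joint would pass 70% of its speed; a pose out of reach is approached as far as the arm can. A call with a gripper value outside its range is refused whole. The fingers move at their own pace and stop on an object; FORCE is the grip in N (left out, the last holds). Time passes only in rows, so rows that do not move let the fingers close. It gives the time, the measured TCP pose, the force, the opening and the grip force at its end, in the units of the state.
- r.get_state(): the state, without advancing time (a new reading comes with each control period).
- cams.snapshot(name): name is "scene" or "top"; returns a dict with "img" (480x640x3 uint8, red, green, blue), "camera_matrix" (3x3 intrinsics, pixels), "camera_from_world" (4x4, takes a point from world to camera coordinates). Camera axes: x right, y up, looking along -z (the intrinsics and any distortion apply to the point x, -y, -z); pixel columns grow to the right and rows downward; lengths in m; the calibration is good to about 2 mm. A picture is of the moment at which its call begins. There is no depth.
- r.finish_job(): hands the job in; it is judged then, once.
The state is a dict: "clock": time; "q": joint angles; "qd": joint speeds; "joint_torque": joint torques, N m; "tool_pos": TCP position; "eef_rot": TCP orientation; "contact_force": force on the tool from outside, world axes, zero at the start; "moment": the same for the moment, N m; "opening": opening from 0.0 (shut) to 1.0 (fully open); "finger_force": force on a finger pad.
Only numpy, scipy, OpenCV 4.12 (cv2) and the standard library are available. Lean on these libraries where they do the work, as an engineer would, in place of code of your own. Each camera call takes 0.05 s, during which the arm holds its last target. There are 200 camera calls.

TASK

Someone has piled the film things up in two stacks. Take the stacks apart and stand each thing upright on the floor of its own low rubber-lined dish: the film reel in the largest round dish, the magnifier in the middle-sized round dish, the film can in the smallest round dish and the film cassette in the square dish. Tip nothing over on the way, and leave the blower and the dropper bottle where they stand.

Things in the scene. Friction and masses are not known exactly. Their poses are not given: they have to be found in the camera images.
- reel_mid (a point): Film reel: two steel wire spirals on a core, standing flat like a spool; 62 mm across (60 mm between the gripping faces), 40 mm high, about 60 g; grasp across it. Starts as the lower piece of one of two piles, standing on the worktop. This point is its centre, half-way up; its z axis is upright.
- magnifier_mid (a point): Film magnifier (loupe): squat black cylinder with a glass on top, 47 mm diameter, 42 mm high, about 70 g. Starts as the lower piece of one of two piles, standing on the worktop. This point is its centre, half-way up; its z axis is upright.
- can_mid (a point): Film can: pale cylinder 32 mm diameter with a black press lid 34 mm diameter (the top 7 mm), 56 mm high, about 30 g. Starts standing on top of one of the two piles (on the reel or on the magnifier, it varies); others of its kind at the back of the worktop are not meant. This point is its centre, half-way up; its z axis is upright.
- cassette_mid (a point): Film cassette standing upright: barrel 25 mm diameter, 46 mm high with the spool end on top (barrel up to 40 mm), about 30 g. A flat film lip, 2 mm thick, sticks out along its own +y to 21 mm from the barrel's axis, so close the fingers along its own x axis. Starts standing on top of one of the two piles (on the reel or on the magnifier, it varies); others of its kind at the back of the worktop are not meant. This point lies on the barrel's axis, half-way up; z is upright.
- dish_large_seat (a point): Fixed to the worktop; low dish with a pale metal rim and a flat floor lined with dark rubber, round, the largest of three round ones: recess 78 mm diameter, 88 mm outside. This point is the centre of the recess floor, 3 mm above the worktop; the rim's top is 8 mm above the worktop, the rim is 5 mm thick.
- dish_medium_seat (a point): Fixed to the worktop; low dish with a pale metal rim and a flat floor lined with dark rubber, round, the middle-sized one: recess 63 mm diameter, 73 mm outside. This point is the centre of the recess floor, 3 mm above the worktop; the rim's top is 8 mm above the worktop, the rim is 5 mm thick.
- dish_small_seat (a point): Fixed to the worktop; low dish with a pale metal rim and a flat floor lined with dark rubber, round, the smallest of the round ones: recess 49 mm diameter, 59 mm outside. This point is the centre of the recess floor, 3 mm above the worktop; the rim's top is 8 mm above the worktop, the rim is 5 mm thick.
- dish_square_seat (a point): Fixed to the worktop; low dish with a pale metal rim and a flat floor lined with dark rubber, square, 68 mm outside, recess 58 mm square. This point is the centre of the recess floor, 3 mm above the worktop; the rim's top is 8 mm above the worktop, the rim is 5 mm thick.
- blower_mid (a point): Bystander: dark rubber air blower, a bulb with a nozzle upwards, 58 mm diameter, 112 mm high, behind the piles; centre half-way up.
- dropper_mid (a point): Bystander: brown dropper bottle, 29 mm diameter, 101 mm high, to the right of the work; centre half-way up.
Things that resemble listed ones, but are neither listed nor needed, are in the scene too. What is shaped like the part that bears cassette_mid but purple or red is not meant.

How it is judged:
By the outcome, as a careful person would: the job done as asked, in the order asked, and still so for the second after the job is handed in, with the robot touching nothing.
It also fails if it takes over 120 s, if anything falls off the work surface, if the arm or the gripper's body presses on something with over 40 N, if the wrist force passes 120 N, or if a joint passes its speed limit or range.

## Working session

There is one attempt and no reset: what is moved stays moved. The work goes in short steps, Python scripts to look and compute and a shell command to move; the robot and the scene stay as the last step left them, time stands still between calls to the robot, and variables do not carry over. Pictures are saved under pics/ and viewed, at most 14 in all, crops included, and the job is handed in when it is done.

```bash
mkdir -p pics; ls; python3 - <<'E'
from plant import r,cams
import cv2,json
for n in("scene","top"):
    s=cams.snapshot(n); cv2.imwrite(f"pics/{n}0.png",s["img"][:,:,::-1])
    print(n,s["camera_matrix"],s["camera_from_world"],[k for k in s])
print(r.get_state(),r.pinch_z)
E
```

```text
pics
scene [[473.41462238   0.         318.73421458]
 [  0.         473.41462238 235.74076369]
 [  0.           0.           1.        ]] [[-0.89808743 -0.43943451  0.01833823  0.52098895]
 [ 0.19285167 -0.3559793   0.91437791 -0.19387253]
 [-0.39528118  0.82472786  0.40444621 -0.81978903]
 [ 0.          0.          0.          1.        ]] ['img', 'camera_matrix', 'camera_from_world']
top [[478.87655361   0.         316.37952004]
 [  0.         478.87655361 235.73005938]
 [  0.           0.           1.        ]] [[-0.01702387 -0.99980171 -0.01033079 -0.01803991]
 [ 0.98596676 -0.01850265  0.1659132  -0.60958565]
 [-0.16607145 -0.00736133  0.98608625 -0.96377741]
 [ 0.          0.          0.          1.        ]] ['img', 'camera_matrix', 'camera_from_world']
{'clock': 0.1, 'q': array([-1.13820186,  0.68988232, -0.19453549,  1.56621447,  0.15728754,
        0.90251461, -0.21509314]), 'qd': array([-9.18438297e-05, -1.68992842e-03, -1.82188429e-03, -2.31386799e-03,
        5.54379381e-04,  6.31025622e-05,  1.92245531e-03]), 'joint_torque': array([-2.71795085e-03, -5.28501856e+01, -1.27141222e+00, -1.53837508e+01,
       -5.25634142e-02,  1.98022768e-03,  3.37772792e-05]), 'tool_pos': array([0.24250502, 0.57542766, 0.23800854]), 'eef_rot': array([ 1.98037214e-01,  9.80194164e-01, -8.06704951e-04, -1.10710448e-04]), 'contact_force': array([-0.43677713, -0.31397784, -0.35303415]), 'moment': array([-0.01615325, -0.01398729,  0.00364435]), 'finger_force': 0.0, 'opening': 1.00313958822788} 0.0187
```

View pics/scene0.png

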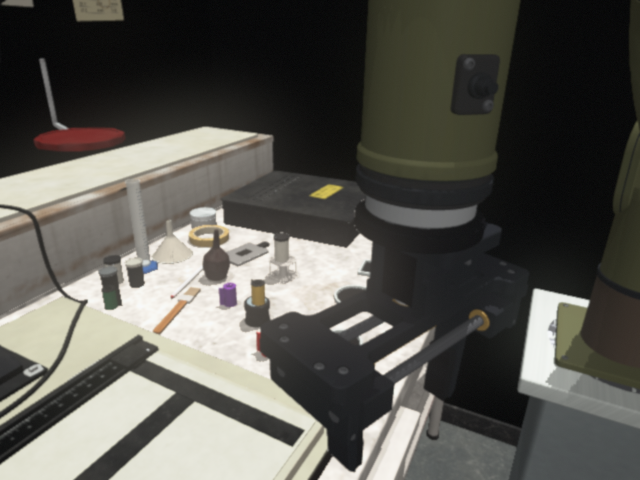

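View pics/top0.png

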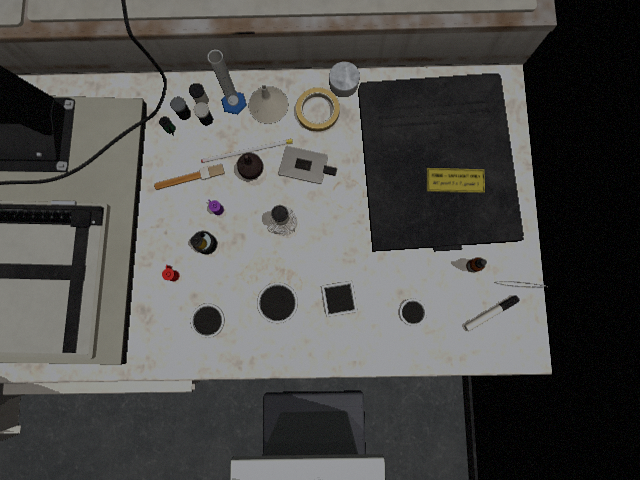

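The scene view shows the can on the reel (about 281,250) and an orange cassette on the magnifier (about 258,300). In the top view the piles are at (280,220) and (203,242). The dishes are medium (208,320), large (277,302), square (339,299) and small (412,312). The purple (215,207) and red (170,273) cassettes are decoys. I'll crop to confirm.

```bash
cat > h.py <<'E'
import numpy as np,cv2
from plant import r,cams
def ray(s,u,v,z):
    K,T=s["camera_matrix"],s["camera_from_world"]
    d=np.array([(u-K[0,2])/K[0,0],-(v-K[1,2])/K[1,1],-1.])
    R,t=T[:3,:3],T[:3,3]; c=-R.T@t; w=R.T@d
    return c+w*(z-c[2])/w[2]
def proj(s,p):
    T=s["camera_from_world"];K=s["camera_matrix"]
    c=T[:3,:3]@np.array(p)+T[:3,3]
    return np.array([K[0,0]*c[0]/-c[2]+K[0,2],K[1,1]*-c[1]/-c[2]+K[1,2]])
E
python3 - <<'E'
from h import *
s=cams.snapshot("top");im=s["img"][:,:,::-1].copy()
g=cv2.cvtColor(im,cv2.COLOR_BGR2GRAY)
m=(g<70).astype(np.uint8)
n,l,st,ce=cv2.connectedComponentsWithStats(m)
for i in range(1,n):
    if st[i,4]>300 and 270<ce[i,1]<350 and 150<ce[i,0]<450:
        p=ray(s,*ce[i],0.003); c=cv2.findContours((l==i).astype(np.uint8),0,2)[0][0]
        print(ce[i],st[i],p.round(4),cv2.minAreaRect(c), 'mm/px ~',np.linalg.norm(ray(s,ce[i][0]+1,ce[i][1],.003)-p))
a=cv2.resize(im[185:285,150:310],None,fx=5,fy=5,interpolation=cv2.INTER_CUBIC)
cv2.imwrite("pics/c1.png",a)
s=cams.snapshot("scene");im=s["img"][:,:,::-1]
cv2.imwrite("pics/c2.png",cv2.resize(im[220:345,190:350],None,fx=4.8,fy=4.8,interpolation=cv2.INTER_CUBIC))
E
```

```text
[381.51719844 272.48645879] [     0      0    640    480 126872] [ 0.533  -0.1697  0.003 ] ((319.5, 239.5), (479.0, 639.0), 90.0) mm/px ~ 0.0021856233915629047
[338.95398773 298.47852761] [324 284  30  30 652] [ 0.4782 -0.0752  0.003 ] ((338.85137939453125, 298.60809326171875), (25.810640335083008, 25.810640335083008), 80.53767395019531) mm/px ~ 0.002170094983041488
[277.00312826 302.57038582] [260 286  35  35 959] [0.4717 0.0594 0.003 ] ((277.0, 303.0), (34.0, 34.0), 90.0) mm/px ~ 0.002172797497301843
[412.65240642 312.09358289] [402 302  22  21 374] [ 0.4463 -0.2334  0.003 ] ((412.5, 312.0), (20.0, 21.0), 90.0) mm/px ~ 0.002153231013303741
[206.98076923 320.3974359 ] [193 307  29  28 624] [0.4362 0.2109 0.003 ] ((207.0, 320.5), (27.0, 28.0), 90.0) mm/px ~ 0.002166004290848369
```

View pics/c1.png

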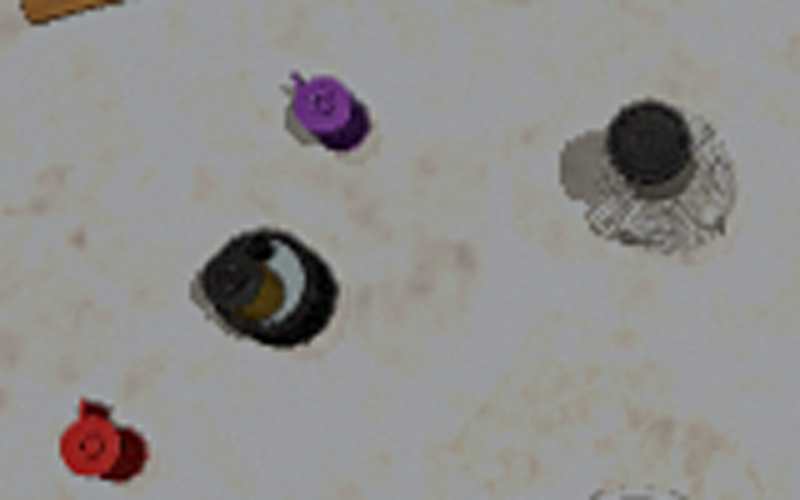

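View pics/c2.png

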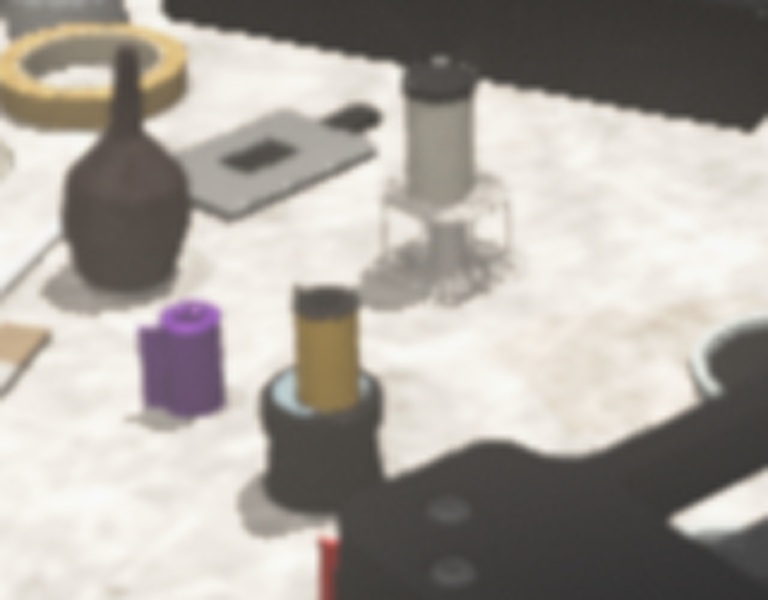

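The crop shows the can lid at crop (651,142), which is top-view (280,213), on the wire reel. The orange-barrelled cassette on the magnifier has its dark spool end at crop (236,278), which is (197,240), and its lip tip at crop (265,247), pointing up and right. The purple and red pieces are decoys by colour, and the cans at the back stand on nothing, so the targets are confirmed. Next I'll refine the positions.

```bash
cat >> h.py <<'E'
def full(cu,cv,x0=150,y0=185,f=5): return x0+(cu+.5)/f-.5, y0+(cv+.5)/f-.5
def go(x,y,z,yaw=None):
    "tool-frame shift (mm, in the present axes) and turn about z (deg)"
    from scipy.spatial.transform import Rotation as R
    s=r.get_state();Q=R.from_quat(s["eef_rot"]).as_matrix()
    d=Q.T@(np.array([x,y,z])-s["tool_pos"])*1e3
    cy=np.degrees(np.arctan2(Q[1,1],Q[0,1]))
    t=None if yaw is None else -((yaw-cy+90)%180-90)
    print("tcp",s["tool_pos"].round(4),"tilt",Q[:2,2].round(3),"yaw",round(cy,1),"shift",d.round(1),"turn",t)
    if t is not None:
        a=np.radians(t); c,n=np.cos(a),np.sin(a)
        print("shift after turn",[round(c*d[0]+n*d[1],1),round(-n*d[0]+c*d[1],1),round(d[2],1)], "q7",s["q"][6].round(2))
E
python3 - <<'E'
from h import *
s=cams.snapshot("top")
for n,c,z in [("can lid",(651,142),.096),("reel ring top",(663,183),.040),("cass top",(236,278),.088),("lip tip",(265,247),.082),("mag",(275,290),.042)]:
    u=full(*c); print(n,np.round(u,1),ray(s,*u,z).round(4))
print("blower base",ray(s,249,168,0.03).round(3),"dropper",ray(s,475,265,.05).round(3))
for n,p in [("bar bottom",(0,0,0))]:pass
# check with scene cam: cassette top, can lid
q=cams.snapshot("scene")
for n,c,z in [("can lid",(440,70),.096),("cass top",(328,297),.088)]:
    u=(190+(c[0]+.5)/4.8-.5,220+(c[1]+.5)/4.8-.5);print(n,u,ray(q,*u,z).round(4))
E
```

```text
can lid [279.8 213. ] [0.65   0.0446 0.096 ]
reel ring top [282.2 221.2] [0.6441 0.0442 0.04  ]
cass top [196.8 240.2] [0.5982 0.2151 0.088 ]
lip tip [202.6 234. ] [0.6119 0.205  0.082 ]
mag [204.6 242.6] [0.6002 0.2103 0.042 ]
blower base [0.768 0.118 0.03 ] dropper [ 0.541 -0.36   0.05 ]
can lid (281.27083333333337, 234.1875) [0.6487 0.0442 0.096 ]
cass top (257.9375, 281.4791666666667) [0.5899 0.2264 0.088 ]
```

```bash
cat > ov.py <<'E'
from h import *
def circ(x,y,z,rad): 
    a=np.linspace(0,2*np.pi,40);return [(x+rad*np.cos(t),y+rad*np.sin(t),z) for t in a]
def overlay(cam,box,f,curves,s=None):
    s=s or cams.snapshot(cam);x0,y0,x1,y1=box
    im=cv2.resize(s["img"][y0:y1,x0:x1,::-1],None,fx=f,fy=f,interpolation=cv2.INTER_CUBIC)
    for c,col in curves:
        p=np.array([[(q[0]-x0+.5)*f,(q[1]-y0+.5)*f] for q in (proj(s,k) for k in c)]).astype(np.int32)
        cv2.polylines(im,[p],False,col,1)
    return im
E
python3 - <<'E'
from ov import *
x,y=.598,.215;yaw=np.radians(-36)
G=(0,255,0);R=(0,0,255)
lip=[(x+.021*np.cos(yaw),y+.021*np.sin(yaw),z) for z in(.042,.082)]
C=[(circ(x,y,.082,.0125),G),(circ(x,y,.042,.0125),G),(lip,G),(circ(.6002,.2103,.042,.0235),R),(circ(.6002,.2103,0,.0235),R)]
a=overlay("top",(175,215,235,265),6.6,C);b=overlay("scene",(230,265,290,335),6.6,C)
h=max(a.shape[0],b.shape[0]);P=lambda i:cv2.copyMakeBorder(i,0,h-i.shape[0],0,0,0)
cv2.imwrite("pics/o1.png",np.hstack([P(a),P(b)]))
E
```

```text
(no output)
```

View pics/o1.png

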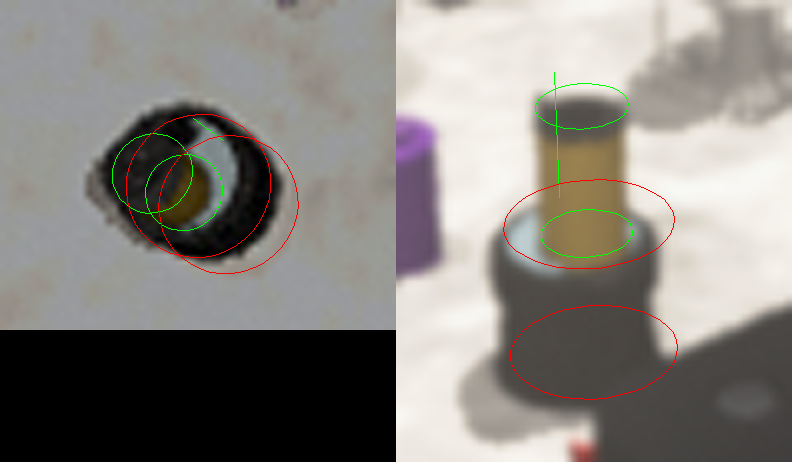

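Both models need a few mm of correction: the magnifier goes up-left in the top view and the cassette slightly left. I'll check them in a brightened overlay.

```bash
python3 - <<'E'
from ov import *
x,y=.5985,.2165;yaw=np.radians(-36)
G=(0,255,0);R=(0,0,255)
st=cams.snapshot("top");ss=cams.snapshot("scene")
for s in(st,ss): s["img"]=(255*np.clip(s["img"]/255.*1.6,0,1)**.5).astype(np.uint8)
C=[(circ(x,y,.088,.0125),G),(circ(x,y,.042,.0125),G),(circ(.603,.213,.042,.0235),R),(circ(.603,.213,0,.0235),R)]
a=overlay("top",(182,222,222,262),10,C,st);b=overlay("scene",(240,270,280,330),9.9,C,ss)
a0=overlay("top",(182,222,222,262),4,[],st)
h=590;P=lambda i:cv2.copyMakeBorder(i,0,h-i.shape[0],0,0,0)
a[:1]=0
col=np.vstack([a,np.zeros((10,400,3),np.uint8),np.hstack([a0,np.zeros((160,240,3),np.uint8)])])
cv2.imwrite("pics/o2.png",np.hstack([P(col),P(b[:590])])[:, :800])
E
```

```text
(no output)
```

View pics/o2.png

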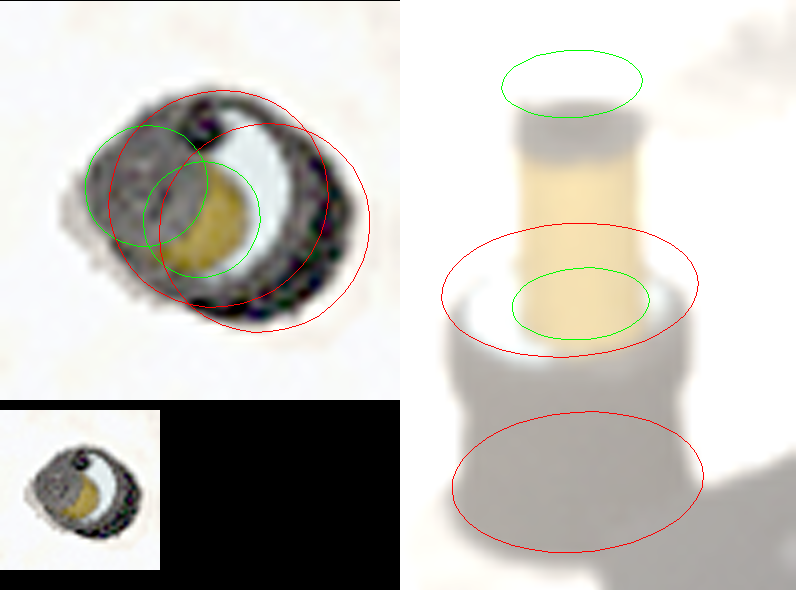

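Cassette at about (0.599, 0.2165), lip yaw about −38°, so closing yaw is 52°. I'll move above it.

```bash
python3 -c "
from h import *
go(.599,.2165,.16,52)"
```

```text
tcp [0.2427 0.576  0.2387] tilt [-0. -0.] yaw 67.2 shift [-468.  -192.9   78.7] turn 15.15147007435533
shift after turn [np.float64(-502.1), np.float64(-63.9), np.float64(78.7)] q7 -0.22
```

```bash
python3 -m pendant '[[-1,[0,0,0],[0,0,7.5]],[-1,[0,0,0],[0,0,7.6]],[-1,[-30,-4,0],[0,0,0]],[-1,[-40,-5,0],[0,0,0]],[-1,[-40,-5,0],[0,0,0]],[-1,[-40,-5,0],[0,0,0]],[-1,[-40,-5,0],[0,0,0]],[-1,[-40,-5,0],[0,0,0]]]' && python3 -m pendant '[[-1,[-40,-5,0],[0,0,0]],[-1,[-40,-5,0],[0,0,0]],[-1,[-40,-5,0],[0,0,0]],[-1,[-40,-5,10],[0,0,0]],[-1,[-40,-5,20],[0,0,0]],[-1,[-40,-5,20],[0,0,0]],[-1,[-30,-5,20],[0,0,0]],[-1,[0,0,0],[0,0,0]]]' ; python3 -c "
from h import *
go(.599,.2165,.05,52)"
```

```text
clock: 1.5
tool_pos: [0.4072, 0.4108, 0.2389]
eef_rot: [0.325, 0.946, 0.0, 0.0]
contact_force: [0.1, 1.0, 0.3]
opening: 0.998
finger_force: 0.0
clock: 2.5
tool_pos: [0.5984, 0.2142, 0.167]
eef_rot: [0.328, 0.945, -0.002, -0.0]
contact_force: [-1.7, -0.1, 0.7]
opening: 0.998
finger_force: 0.0
tcp [0.5984 0.2142 0.167 ] tilt [-0.002 -0.003] yaw 51.8 shift [  1.    2.6 117. ] turn -0.24612645356103258
shift after turn [np.float64(1.0), np.float64(2.6), np.float64(117.0)] q7 0.34
```

```bash
python3 -m pendant '[[-1,[1,2.5,20],[0,0,0]],[-1,[0,0,25],[0,0,0]],[-1,[0,0,25],[0,0,0]],[-1,[0,0,25],[0,0,0]],[-1,[0,0,14],[0,0,0]],[-1,[0,0,8],[0,0,0]],[-0.5,[0,0,0],[0,0,0]],[0.1,[0,0,0],[0,0,0]]]' 12 && python3 -m pendant '[[0.2,[0,0,0],[0,0,0]],[0.2,[0,0,0],[0,0,0]],[0.2,[0,0,0],[0,0,0]],[0.2,[0,0,0],[0,0,0]]]'; python3 - <<'E'
from h import *
go(.599,.2165,.05,52)
s=cams.snapshot("top");q=cams.snapshot("scene")
a=cv2.resize(s["img"][200:280,160:240,::-1],None,fx=4.9,fy=4.9,interpolation=3)
b=cv2.resize(q["img"][255:335,220:300,::-1],None,fx=4.9,fy=4.9,interpolation=3)
i=np.hstack([a,b]);cv2.imwrite("pics/g1.png",(255*np.clip(i/255.*1.3,0,1)**.6).astype(np.uint8))
E
```

```text
clock: 3.5
tool_pos: [0.5989, 0.221, 0.0525]
eef_rot: [0.325, 0.946, 0.001, 0.001]
contact_force: [0.6, -1.1, 0.3]
opening: 0.795
finger_force: 0.0
clock: 4.0
tool_pos: [0.5984, 0.2206, 0.0518]
eef_rot: [0.325, 0.946, 0.0, 0.0]
contact_force: [-0.2, 0.1, -0.3]
opening: 0.405
finger_force: 0.0
tcp [0.5984 0.2206 0.0518] tilt [0. 0.] yaw 52.0 shift [-3.  -2.9  1.8] turn 0.0436599622084799
shift after turn [np.float64(-3.0), np.float64(-2.9), np.float64(1.8)] q7 0.31
```

View pics/g1.png

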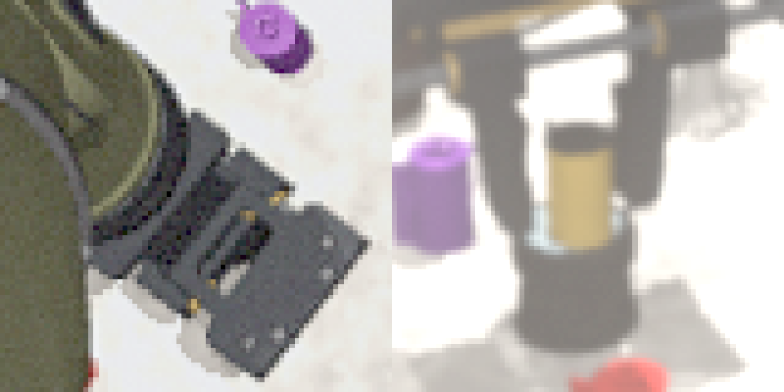

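The fingers straddle the barrel and the gaps are uneven (left 23 px, right 6 px), so it is 3 mm towards −y. That agrees with the measurement, so I'll correct and grip.

```bash
python3 -m pendant '[[0.2,[-1.5,-1.5,0],[0,0,0]],[0.2,[-1.5,-1.5,1],[0,0,0]],[0.2,[0,0,0],[0,0,0]],[0.35,[0,0,0],[0,0,0]],[0.5,[0,0,0],[0,0,0]],[0.6,[0,0,0],[0,0,0]],[0.6,[0,0,0],[0,0,0]],[0.7,[0,0,0],[0,0,0]]]' 12; python3 -c "
from h import *
go(.478,-.075,.17,52)"
```

```text
clock: 5.1
tool_pos: [0.5988, 0.2165, 0.0507]
eef_rot: [0.325, 0.946, 0.0, -0.0]
contact_force: [-1.4, 0.6, -0.4]
opening: 0.271
finger_force: 12.0
tcp [0.5988 0.2165 0.0507] tilt [-0.  0.] yaw 52.1 shift [ -83.9 -304.2 -119.3] turn 0.05698397530466082
shift after turn [np.float64(-84.2), np.float64(-304.1), np.float64(-119.3)] q7 0.31
```

```bash
python3 -m pendant '[[0.7,[0,0,-8],[0,0,0]],[0.7,[0,0,-20],[0,0,0]],[0.7,[0,0,-30],[0,0,0]],[0.7,[0,0,-30],[0,0,0]],[0.7,[0,0,-20],[0,0,0]],[0.7,[0,0,-7],[0,0,0]],[0.7,[-3,-11,0],[0,0,0]],[0.7,[-6,-22,0],[0,0,0]]]' && python3 -m pendant '[[0.7,[-9,-33,0],[0,0,0]],[0.7,[-11,-40,0],[0,0,0]],[0.7,[-12,-43,0],[0,0,0]],[0.7,[-12,-43,0],[0,0,0]],[0.7,[-11,-40,0],[0,0,0]],[0.7,[-9,-33,0],[0,0,0]],[0.7,[-6,-22,0],[0,0,0]],[0.7,[-4,-14,0],[0,0,0]]]' && python3 -m pendant '[[0.7,[0,0,0],[0,0,0]],[0.7,[0,0,0],[0,0,0]]]'; python3 -c "
from h import *
go(.478,-.075,.014,52)
s=cams.snapshot('scene')
i=s['img'][120:420,180:580,::-1];cv2.imwrite('pics/g2.png',cv2.resize(i,None,fx=2,fy=2,interpolation=3))"
```

```text
clock: 6.1
tool_pos: [0.5848, 0.1845, 0.165]
eef_rot: [0.325, 0.946, -0.0, -0.001]
contact_force: [-0.1, 0.1, -0.4]
opening: 0.275
finger_force: 12.0
clock: 7.1
tool_pos: [0.4775, -0.0737, 0.1652]
eef_rot: [0.326, 0.945, -0.001, -0.001]
contact_force: [0.2, -0.0, -0.7]
opening: 0.276
finger_force: 12.0
clock: 7.35
tool_pos: [0.4797, -0.0709, 0.1656]
eef_rot: [0.324, 0.946, 0.001, 0.0]
contact_force: [0.4, 0.1, -0.5]
opening: 0.274
finger_force: 12.0
tcp [ 0.4797 -0.0709  0.1656] tilt [0.    0.001] yaw 52.1 shift [ -1.2  -4.4 151.6] turn 0.13226286124165654
shift after turn [np.float64(-1.2), np.float64(-4.4), np.float64(151.6)] q7 0.69
```

View pics/g2.png

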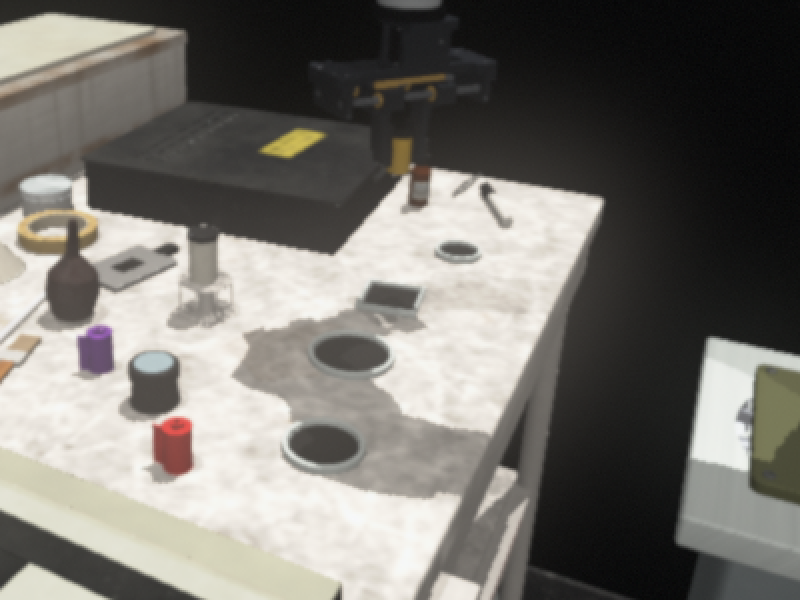

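The cassette hangs upright in the grip and the magnifier, reel and can have not moved. Lowering it into the square dish.

```bash
python3 -m pendant '[[0.7,[-1,-4.5,10],[0,0,0]],[0.7,[0,0,30],[0,0,0]],[0.7,[0,0,35],[0,0,0]],[0.7,[0,0,35],[0,0,0]],[0.7,[0,0,25],[0,0,0]],[0.7,[0,0,10],[0,0,0]],[0.7,[0,0,4],[0,0,0]],[0.7,[0,0,0],[0,0,0]]]' && python3 -m pendant '[[0.7,[0,0,0],[0,0,0]],[0.7,[0,0,1],[0,0,0]],[0.7,[0,0,0.5],[0,0,0]]]'; python3 -c "
from h import *
go(.478,-.075,.012,52)"
```

```text
clock: 8.4
tool_pos: [0.4775, -0.0761, 0.0171]
eef_rot: [0.325, 0.946, 0.0, 0.0]
contact_force: [0.3, 0.3, -0.4]
opening: 0.275
finger_force: 12.0
clock: 8.78
tool_pos: [0.4774, -0.0762, 0.0155]
eef_rot: [0.325, 0.946, 0.0, 0.0]
contact_force: [0.1, -0.6, -0.4]
opening: 0.275
finger_force: 12.0
tcp [ 0.4774 -0.0762  0.0155] tilt [0.001 0.   ] yaw 52.0 shift [0.3 1.3 3.5] turn 0.04575907576113991
shift after turn [np.float64(0.3), np.float64(1.3), np.float64(3.5)] q7 0.62
```

```bash
python3 -m pendant '[[0.7,[0,1,1],[0,0,0]],[0.7,[0,0,1],[0,0,0]],[0.7,[0,0,1],[0,0,0]],[0.7,[0,0,0],[0,0,0]]]'; python3 -m pendant '[[0.7,[0,0,0.7],[0,0,0]],[0.7,[0,0,0],[0,0,0]]]'
```

```text
clock: 9.28
tool_pos: [0.4778, -0.0753, 0.0121]
eef_rot: [0.325, 0.946, -0.0, -0.0]
contact_force: [1.0, 0.7, -0.2]
opening: 0.27
finger_force: 12.0
clock: 9.52
tool_pos: [0.4779, -0.0754, 0.0117]
eef_rot: [0.325, 0.946, 0.0, 0.0]
contact_force: [-0.3, -0.4, 2.0]
opening: 0.273
finger_force: 12.0
```

Contact came at z 0.0117, as predicted, so I'll release and rise.

```bash
python3 -m pendant '[[0.35,[0,0,0],[0,0,0]],[0.2,[0,0,0],[0,0,0]],[-0.2,[0,0,0],[0,0,0]],[-0.4,[0,0,0],[0,0,0]],[-0.4,[0,0,-10],[0,0,0]],[-0.4,[0,0,-30],[0,0,0]],[-0.6,[0,0,-40],[0,0,0]],[-1,[0,0,-40],[0,0,0]]]' && python3 -m pendant '[[-1,[0,0,-40],[0,0,0]],[-1,[0,0,0],[0,0,0]]]'; python3 - <<'E'
from ov import *
G=(0,255,0);R=(0,0,255)
x,y=.6495,.0446
C=[(circ(x,y,.096,.017),G),(circ(x,y,.040,.016),G)]+[(circ(.645,.0445,z,.031),R) for z in (0,.04)]+[(circ(.603,.213,z,.0235),R) for z in (0,.042)]
st=cams.snapshot("top");st["img"]=(255*np.clip(st["img"]/255.*1.2,0,1)**.8).astype(np.uint8)
a=overlay("top",(185,190,305,260),6.6,C,st)
ss=cams.snapshot("scene")
b=overlay("scene",(235,220,355,262),6.6,[],ss)
cv2.imwrite("pics/o3.png",np.vstack([a,overlay("scene",(225,225,345,245),1,[],ss) if 0 else a[:0]]))
go(x,y,.16,None)
E
```

```text
clock: 10.52
tool_pos: [0.4775, -0.0755, 0.1332]
eef_rot: [0.325, 0.946, -0.0, -0.0]
contact_force: [-0.3, 0.8, 0.0]
opening: 0.89
finger_force: 0.0
clock: 10.78
tool_pos: [0.4795, -0.0757, 0.1745]
eef_rot: [0.325, 0.946, 0.001, 0.003]
contact_force: [0.3, 0.4, -0.6]
opening: 1.001
finger_force: 0.0
tcp [ 0.4776 -0.0756  0.1718] tilt [ 0.001 -0.   ] yaw 52.0 shift [-61.6 200.5  11.9] turn None
```

View pics/o3.png

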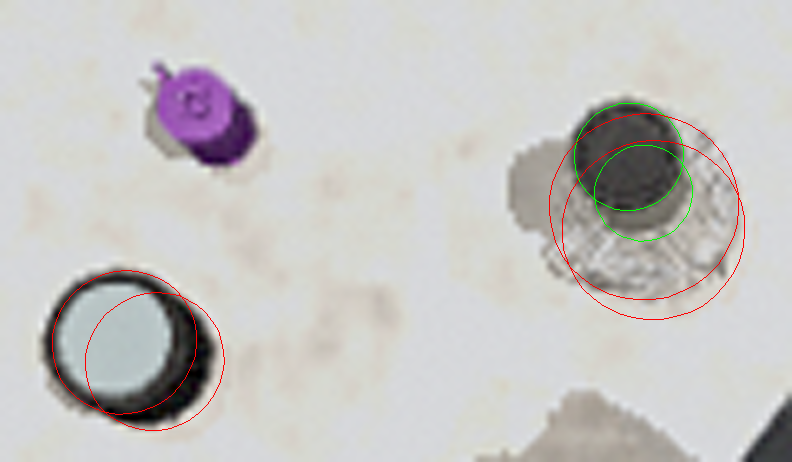

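The cassette was released cleanly and the magnifier is unobstructed, its top ring centred at crop (120,340) and so about (0.6035, 0.214). The can's lid fits its ring to within 1 mm. Going to the can with closing yaw 90° to stay clear of the blower.

```bash
python3 -m pendant '[[-1,[0,0,0],[0,0,-9.5]],[-1,[0,0,0],[0,0,-9.5]],[-1,[0,0,0],[0,0,-9.5]],[-1,[0,0,0],[0,0,-9.5]],[-1,[0,0,0],[0,0,0]]]'; python3 -c "
from h import *
go(.651,.045,.165,90)"
```

```text
clock: 11.5
tool_pos: [0.4769, -0.0753, 0.1702]
eef_rot: [0.0, 1.0, 0.0, -0.001]
contact_force: [0.7, 0.8, -0.5]
opening: 1.005
finger_force: 0.0
tcp [ 0.4769 -0.0753  0.1702] tilt [-0.003  0.001] yaw 90.0 shift [-174.1  120.5    4.9] turn -0.04376565755008244
shift after turn [np.float64(-174.1), np.float64(120.3), np.float64(4.9)] q7 1.13
```

```bash
python3 -m pendant '[[-1,[-20,14,0],[0,0,0]],[-1,[-35,24,0],[0,0,0]],[-1,[-40,28,0],[0,0,0]],[-1,[-40,28,0],[0,0,0]],[-1,[-25,17,0],[0,0,0]],[-1,[-14,9,0],[0,0,0]],[-1,[0,0,0],[0,0,0]],[-1,[0,0,0],[0,0,0]]]'; python3 -c "
from h import *
go(.651,.045,.058,90)"
```

```text
clock: 12.5
tool_pos: [0.6506, 0.0441, 0.1707]
eef_rot: [0.0, 1.0, -0.001, -0.001]
contact_force: [-0.7, 0.4, -0.7]
opening: 0.998
finger_force: 0.0
tcp [0.6506 0.0441 0.1707] tilt [-0.002 -0.001] yaw 90.0 shift [ -0.7   1.1 112.7] turn -0.0255676166757155
shift after turn [np.float64(-0.7), np.float64(1.1), np.float64(112.7)] q7 1.08
```

```bash
python3 -m pendant '[[-1,[-0.5,1,15],[0,0,0]],[-1,[0,0,25],[0,0,0]],[-1,[0,0,25],[0,0,0]],[-1,[0,0,25],[0,0,0]],[-1,[0,0,15],[0,0,0]],[-1,[0,0,7],[0,0,0]],[-0.5,[0,0,0],[0,0,0]],[0,[0,0,0],[0,0,0]]]' && python3 -m pendant '[[0.05,[0,0,0],[0,0,0]],[0.05,[0,0,0],[0,0,0]],[0.05,[0,0,0],[0,0,0]]]' 12; python3 - <<'E'
from h import *
go(.651,.045,.058,90)
q=cams.snapshot("scene");s=cams.snapshot("top")
b=cv2.resize(q["img"][215:295,230:330,::-1],None,fx=6,fy=6,interpolation=3)
cv2.imwrite("pics/g3.png",b)
E
```

```text
clock: 13.5
tool_pos: [0.6529, 0.046, 0.0604]
eef_rot: [-0.0, 1.0, 0.0, 0.001]
contact_force: [-0.7, -0.7, 0.8]
opening: 0.798
finger_force: 0.0
clock: 13.88
tool_pos: [0.6523, 0.0458, 0.0597]
eef_rot: [-0.0, 1.0, 0.0, 0.0]
contact_force: [0.1, 0.7, -0.2]
opening: 0.478
finger_force: 0.0
tcp [0.6523 0.0458 0.0597] tilt [0. 0.] yaw 90.1 shift [ 1.4 -0.8  1.7] turn 0.051512540030145715
shift after turn [np.float64(1.3), np.float64(-0.8), np.float64(1.7)] q7 1.02
```

View pics/g3.png

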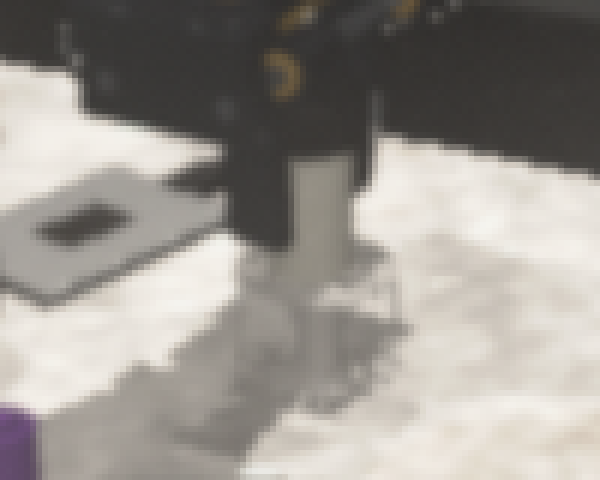

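The can stands between the fingers, just above the reel. Lowering 2 mm, then closing and lifting.

```bash
python3 -m pendant '[[0.05,[0.5,-0.5,2],[0,0,0]],[0.2,[0,0,0],[0,0,0]],[0.3,[0,0,0],[0,0,0]],[0.4,[0,0,0],[0,0,0]],[0.5,[0,0,0],[0,0,0]],[0.5,[0,0,0],[0,0,0]],[0.5,[0,0,0],[0,0,0]]]' 12 && python3 -m pendant '[[0.5,[0,0,-5],[0,0,0]],[0.5,[0,0,-15],[0,0,0]],[0.5,[0,0,-30],[0,0,0]],[0.5,[0,0,-30],[0,0,0]],[0.5,[0,0,-20],[0,0,0]],[0.5,[0,0,-10],[0,0,0]],[0.5,[0,0,0],[0,0,0]],[0.5,[0,0,0],[0,0,0]]]'; python3 -c "
from h import *
go(.4463,-.2334,.03,90)"
```

```text
clock: 14.85
tool_pos: [0.6517, 0.0453, 0.0575]
eef_rot: [-0.0, 1.0, 0.0, -0.0]
contact_force: [-0.4, 0.5, -0.6]
opening: 0.361
finger_force: 12.0
clock: 15.85
tool_pos: [0.6511, 0.0451, 0.1664]
eef_rot: [-0.001, 1.0, -0.0, -0.001]
contact_force: [-0.1, -0.1, -0.7]
opening: 0.361
finger_force: 12.0
tcp [0.6511 0.0451 0.1664] tilt [-0.002 -0.   ] yaw 90.1 shift [ 204.8 -278.2  136.9] turn 0.05745937916080379
shift after turn [np.float64(204.5), np.float64(-278.4), np.float64(136.9)] q7 1.08
```

```bash
python3 -m pendant '[[0.5,[8,-11,0],[0,0,0]],[0.5,[18,-25,0],[0,0,0]],[0.5,[27,-37,0],[0,0,0]],[0.5,[30,-40,0],[0,0,0]],[0.5,[30,-40,0],[0,0,0]],[0.5,[30,-40,0],[0,0,0]],[0.5,[27,-37,0],[0,0,0]],[0.5,[20,-28,0],[0,0,0]]]' && python3 -m pendant '[[0.5,[10,-14,0],[0,0,0]],[0.5,[4,-6,0],[0,0,0]],[0.5,[0,0,15],[0,0,0]],[0.5,[0,0,30],[0,0,0]],[0.5,[0,0,40],[0,0,0]],[0.5,[0,0,30],[0,0,0]],[0.5,[0,0,10],[0,0,0]],[0.5,[0,0,0],[0,0,0]]]'&& python3 -m pendant '[[0.5,[0,0,0],[0,0,0]],[0.5,[0,0,0],[0,0,0]]]'; python3 -c "
from h import *
go(.4463,-.2334,.0205,90)"
```

```text
clock: 16.85
tool_pos: [0.4591, -0.2153, 0.167]
eef_rot: [0.001, 1.0, -0.0, -0.001]
contact_force: [0.4, 0.7, -0.6]
opening: 0.363
finger_force: 12.0
clock: 17.85
tool_pos: [0.4484, -0.2317, 0.042]
eef_rot: [-0.001, 1.0, 0.0, -0.0]
contact_force: [0.2, -0.9, -1.2]
opening: 0.362
finger_force: 12.0
clock: 18.1
tool_pos: [0.4486, -0.2331, 0.0434]
eef_rot: [-0.0, 1.0, -0.0, 0.001]
contact_force: [-0.8, -0.2, -0.7]
opening: 0.36
finger_force: 12.0
tcp [ 0.4486 -0.2331  0.0434] tilt [ 0.002 -0.   ] yaw 90.0 shift [ 2.4 -0.2 22.9] turn 0.03584565899831205
shift after turn [np.float64(2.4), np.float64(-0.2), np.float64(22.9)] q7 1.28
```

```bash
python3 -m pendant '[[0.5,[2,0,10],[0,0,0]],[0.5,[0,0,8],[0,0,0]],[0.5,[0,0,2],[0,0,0]],[0.5,[0,0,0],[0,0,0]],[0.5,[0,0,1],[0,0,0]],[0.5,[0,0,0],[0,0,0]]]' && python3 -m pendant '[[0.5,[0,0,0.7],[0,0,0]],[0.5,[0,0,0],[0,0,0]]]'
```

```text
clock: 18.85
tool_pos: [0.4461, -0.2329, 0.0216]
eef_rot: [-0.0, 1.0, 0.0, 0.0]
contact_force: [-0.2, 0.1, 0.4]
opening: 0.364
finger_force: 12.0
clock: 19.1
tool_pos: [0.446, -0.2329, 0.0208]
eef_rot: [-0.0, 1.0, 0.0, 0.0]
contact_force: [0.3, -0.2, -0.2]
opening: 0.364
finger_force: 12.0
```

```bash
python3 -m pendant '[[0.5,[0,0,0.6],[0,0,0]],[0.5,[0,0,0],[0,0,0]]]'; python3 -m pendant '[[0.22,[0,0,0],[0,0,0]],[0,[0,0,0],[0,0,0]],[-0.2,[0,0,0],[0,0,0]],[-0.4,[0,0,0],[0,0,0]],[-0.4,[0,0,-15],[0,0,0]],[-0.4,[0,0,-30],[0,0,0]],[-0.6,[0,0,-40],[0,0,0]],[-1,[0,0,-40],[0,0,0]]]' && python3 -m pendant '[[-1,[0,0,-20],[0,0,0]],[-1,[0,0,0],[0,0,0]]]'; python3 - <<'E'
from ov import *
G=(0,255,0);R=(0,0,255)
rx,ry=.645,.0445
C=[(circ(rx,ry,.0,.031),R),(circ(rx,ry,.040,.031),G)]
st=cams.snapshot("top");st["img"]=(255*np.clip((st["img"]/255.-.1)*1.4,0,1)).astype(np.uint8)
a=overlay("top",(255,190,315,250),6.5,C,st);a2=overlay("top",(255,190,315,250),6.5,[],st)
ss=cams.snapshot("scene");ss["img"]=ss["img"]
b=cv2.resize(st["img"][250:340,180:500,::-1],(780,219),interpolation=3)[:205]
cv2.imwrite("pics/o4.png",np.vstack([np.hstack([a,a2]),b]))
go(rx,ry,.16,None)
E
```

```text
clock: 19.35
tool_pos: [0.446, -0.2329, 0.0202]
eef_rot: [-0.0, 1.0, 0.0, -0.0]
contact_force: [0.5, 0.6, -1.5]
opening: 0.362
finger_force: 12.0
clock: 20.35
tool_pos: [0.4456, -0.2328, 0.1463]
eef_rot: [-0.0, 1.0, 0.0, -0.0]
contact_force: [1.3, -1.2, 0.8]
opening: 0.894
finger_force: 0.0
clock: 20.6
tool_pos: [0.4467, -0.2334, 0.1664]
eef_rot: [-0.0, 1.0, -0.001, 0.001]
contact_force: [0.7, -0.7, -0.9]
opening: 0.999
finger_force: 0.0
tcp [ 0.4455 -0.233   0.1646] tilt [-0.001  0.   ] yaw 90.0 shift [-199.7  277.3    4.5] turn None
```

View pics/o4.png

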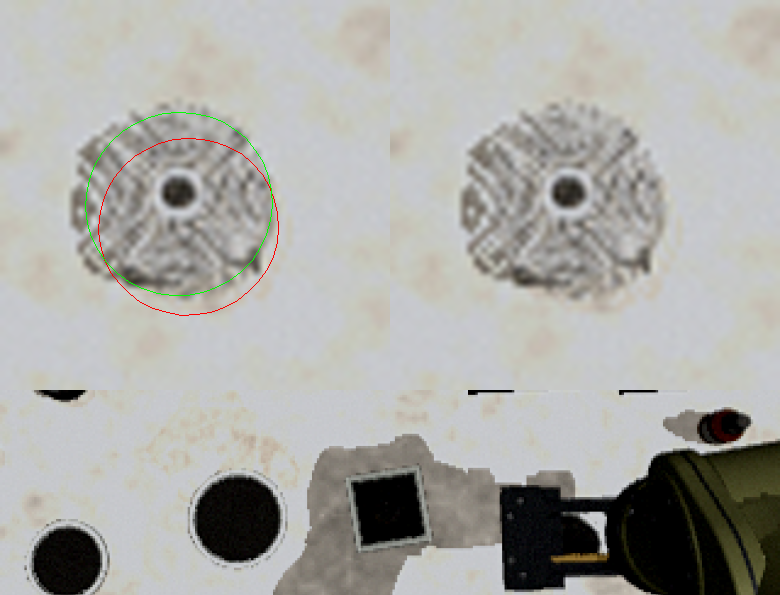

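The hub hole at left-panel crop (178,191) gives the reel centre, and the spokes lie on the diagonals. The square dish looks dark because the cassette's cap blends into it, so I'll check that later.

```bash
python3 - <<'E'
from h import *
s=cams.snapshot("top");p=ray(s,255+178.5/6.5-.5,190+191.5/6.5-.5,.04);print(p.round(4))
go(p[0],p[1],.16,90)
# cassette check: orange pixels in scene view near square dish
q=cams.snapshot("scene");h=cv2.cvtColor(q["img"],cv2.COLOR_RGB2HSV)
m=cv2.inRange(h,(12,90,60),(28,255,255))
n,l,st,ce=cv2.connectedComponentsWithStats(m)
print([(st[i].tolist(),ce[i].round(0).tolist()) for i in range(1,n) if st[i,4]>25], proj(q,(.478,-.075,.003)),proj(q,(.478,-.075,.043)))
E
```

```text
[0.649  0.0447 0.04  ]
tcp [ 0.4453 -0.2328  0.1642] tilt [-0.002  0.001] yaw 90.0 shift [-204.   277.3    4. ] turn 0.04852558545496777
shift after turn [np.float64(-203.8), np.float64(277.5), np.float64(4.0)] q7 1.42
[([310, 184, 33, 15, 282], [326.0, 191.0]), ([190, 228, 23, 17, 111], [199.0, 238.0]), ([219, 228, 9, 11, 44], [224.0, 234.0]), ([371, 255, 10, 16, 145], [376.0, 263.0]), ([154, 301, 32, 32, 259], [169.0, 317.0])] [373.94616945 267.72505058] [375.12398734 251.77574513]
```

The cassette stands upright in the square dish: an orange blob 10 × 16 px at scene (376,263). Going to the reel at (0.649, 0.045).

```bash
python3 -m pendant '[[-1,[-15,20,0],[0,0,0]],[-1,[-29,40,0],[0,0,0]],[-1,[-33,45,0],[0,0,0]],[-1,[-33,45,0],[0,0,0]],[-1,[-33,45,0],[0,0,0]],[-1,[-30,40,0],[0,0,0]],[-1,[-20,27,0],[0,0,0]],[-1,[-11,15,0],[0,0,0]]]' && python3 -m pendant '[[-1,[0,0,0],[0,0,0]],[-1,[0,0,15],[0,0,0]],[-1,[0,0,30],[0,0,0]],[-1,[0,0,30],[0,0,0]],[-1,[0,0,20],[0,0,0]],[-1,[0,0,10],[0,0,0]],[-1,[0,0,0],[0,0,0]],[-1,[0,0,0],[0,0,0]]]'; python3 -c "
from h import *
go(.649,.045,.0105,90)"
```

```text
clock: 21.8
tool_pos: [0.6499, 0.0471, 0.1635]
eef_rot: [-0.002, 1.0, 0.0, -0.001]
contact_force: [0.2, -0.5, -0.2]
opening: 1.002
finger_force: 0.0
clock: 22.8
tool_pos: [0.6505, 0.0445, 0.0612]
eef_rot: [-0.0, 1.0, 0.0, 0.001]
contact_force: [0.3, 0.7, 0.8]
opening: 1.005
finger_force: 0.0
tcp [0.6505 0.0445 0.0612] tilt [0.002 0.   ] yaw 90.0 shift [ 1.6  0.5 50.7] turn 0.0459841748467511
shift after turn [np.float64(1.6), np.float64(0.5), np.float64(50.7)] q7 1.0
```

```bash
python3 -m pendant '[[-1,[1.5,0.5,10],[0,0,0]],[-1,[0,0,15],[0,0,0]],[-1,[0,0,15],[0,0,0]],[-1,[0,0,8],[0,0,0]],[-1,[0,0,2.5],[0,0,0]],[-1,[0,0,0],[0,0,0]],[-0.7,[0,0,0],[0,0,0]],[-0.5,[0,0,0],[0,0,0]]]' 15 && python3 -m pendant '[[-0.4,[0,0,0],[0,0,0]],[-0.3,[0,0,0],[0,0,0]],[-0.2,[0,0,0],[0,0,0]],[-0.2,[0,0,0],[0,0,0]],[-0.1,[0,0,0],[0,0,0]],[-0.1,[0,0,0],[0,0,0]]]'; python3 -c "
from h import *
go(.649,.045,.0105,90)"
```

```text
clock: 23.8
tool_pos: [0.6486, 0.0448, 0.0102]
eef_rot: [-0.0, 1.0, 0.0, 0.0]
contact_force: [-0.3, 0.7, 0.5]
opening: 0.8
finger_force: 0.0
clock: 24.55
tool_pos: [0.6484, 0.0449, 0.0099]
eef_rot: [-0.0, 1.0, 0.0, 0.0]
contact_force: [-0.1, -0.1, 2.9]
opening: 0.676
finger_force: 15.0
tcp [0.6484 0.0449 0.0099] tilt [0. 0.] yaw 90.1 shift [-0.6  0.1 -0.6] turn 0.05078241368833858
shift after turn [np.float64(-0.6), np.float64(0.1), np.float64(-0.6)] q7 0.97
```

The opening is 59.5 mm, so the gripping faces are seated. Lifting and carrying to the large dish.

```bash
python3 -m pendant '[[-0.1,[0,0,-4],[0,0,0]],[-0.1,[0,0,-12],[0,0,0]],[-0.1,[0,0,-20],[0,0,0]],[-0.1,[0,0,-16],[0,0,0]],[-0.1,[0,0,-8],[0,0,0]],[-0.1,[10,1,0],[0,0,0]],[-0.1,[22,2,0],[0,0,0]],[-0.1,[30,2,0],[0,0,0]]]' && python3 -m pendant '[[-0.1,[34,3,0],[0,0,0]],[-0.1,[34,3,0],[0,0,0]],[-0.1,[26,2,0],[0,0,0]],[-0.1,[15,1,0],[0,0,0]],[-0.1,[6,0,0],[0,0,0]],[-0.1,[0,0,0],[0,0,0]],[-0.1,[0,0,0],[0,0,0]]]'; python3 - <<'E'
from ov import *
go(.4717,.0594,.013,90)
E
```

```text
clock: 25.55
tool_pos: [0.5848, 0.0498, 0.0692]
eef_rot: [-0.0, 1.0, 0.0, -0.0]
contact_force: [-0.6, 0.5, -1.1]
opening: 0.672
finger_force: 15.0
clock: 26.42
tool_pos: [0.472, 0.0587, 0.0696]
eef_rot: [-0.0, 1.0, 0.0, 0.0]
contact_force: [-0.7, 0.1, -0.9]
opening: 0.672
finger_force: 15.0
tcp [0.472  0.0587 0.0696] tilt [0.001 0.   ] yaw 90.0 shift [ 0.4  0.7 56.6] turn 0.02751272021905038
shift after turn [np.float64(0.4), np.float64(0.7), np.float64(56.6)] q7 0.74
```

```bash
python3 -m pendant '[[-0.1,[0.4,0.7,8],[0,0,0]],[-0.1,[0,0,16],[0,0,0]],[-0.1,[0,0,16],[0,0,0]],[-0.1,[0,0,10],[0,0,0]],[-0.1,[0,0,3],[0,0,0]],[-0.1,[0,0,1],[0,0,0]],[-0.1,[0,0,0],[0,0,0]],[-0.1,[0,0,0],[0,0,0]]]' && python3 -m pendant '[[-0.1,[0,0,1],[0,0,0]],[-0.1,[0,0,0],[0,0,0]]]'
```

```text
clock: 27.42
tool_pos: [0.4711, 0.0594, 0.0161]
eef_rot: [-0.0, 1.0, 0.0, 0.0]
contact_force: [0.4, 0.6, -0.4]
opening: 0.676
finger_force: 15.0
clock: 27.68
tool_pos: [0.4709, 0.0594, 0.0148]
eef_rot: [-0.0, 1.0, 0.0, 0.0]
contact_force: [0.2, -0.7, -0.7]
opening: 0.676
finger_force: 15.0
```

```bash
python3 -m pendant '[[-0.1,[0,0,1],[0,0,0]],[-0.1,[0,0,0.7],[0,0,0]],[-0.1,[0,0,0],[0,0,0]],[-0.1,[0,0,0],[0,0,0]]]'
```

```text
clock: 28.18
tool_pos: [0.4708, 0.0594, 0.013]
eef_rot: [-0.0, 1.0, 0.0, -0.0]
contact_force: [0.2, -1.0, -0.3]
opening: 0.677
finger_force: 15.0
```

```bash
python3 -m pendant '[[-0.1,[0,0,0.5],[0,0,0]],[-0.1,[0,0,0],[0,0,0]],[-0.45,[0,0,0],[0,0,0]],[-0.7,[0,0,0],[0,0,0]],[-1,[0,0,0],[0,0,0]],[-1,[0,0,0],[0,0,0]],[-1,[0,0,0],[0,0,0]],[-1,[0,0,-10],[0,0,0]]]' && python3 -m pendant '[[-1,[0,0,-30],[0,0,0]],[-1,[0,0,-40],[0,0,0]],[-1,[0,0,-40],[0,0,0]],[-1,[0,0,-20],[0,0,9.5]],[-1,[0,0,0],[0,0,9.5]],[-1,[0,0,0],[0,0,9.5]],[-1,[0,0,0],[0,0,9.5]],[-1,[0,0,0],[0,0,0]]]'; python3 -c "
from h import *
go(.6035,.2142,.06,52)"
```

```text
clock: 29.18
tool_pos: [0.4704, 0.0593, 0.0224]
eef_rot: [-0.001, 1.0, -0.0, -0.001]
contact_force: [0.5, -0.3, 0.0]
opening: 0.996
finger_force: 0.0
clock: 30.18
tool_pos: [0.4707, 0.0593, 0.1531]
eef_rot: [0.324, 0.946, -0.0, 0.0]
contact_force: [0.7, 0.7, -0.5]
opening: 0.996
finger_force: 0.0
tcp [0.4707 0.0593 0.1531] tilt [ 0. -0.] yaw 52.2 shift [ -9.8 203.9  93.1] turn 0.1550888449761203
shift after turn [np.float64(-9.2), np.float64(203.9), np.float64(93.1)] q7 0.38
```

```bash
python3 -m pendant '[[-1,[-1,22,0],[0,0,0]],[-1,[-2,40,0],[0,0,0]],[-1,[-2,45,0],[0,0,0]],[-1,[-2,45,0],[0,0,0]],[-1,[-1,32,0],[0,0,0]],[-1,[-1,20,15],[0,0,0]],[-1,[0,0,30],[0,0,0]],[-1,[0,0,25],[0,0,0]]]' && python3 -m pendant '[[-1,[0,0,15],[0,0,0]],[-1,[0,0,5],[0,0,0]],[-1,[0,0,0],[0,0,0]],[-1,[0,0,0],[0,0,0]]]'; python3 -c "
from h import *
go(.6035,.2142,.0105,52)"
```

```text
clock: 31.18
tool_pos: [0.603, 0.2146, 0.0817]
eef_rot: [0.323, 0.946, -0.0, -0.0]
contact_force: [0.0, -0.2, -0.1]
opening: 1.002
finger_force: 0.0
clock: 31.68
tool_pos: [0.604, 0.2149, 0.0635]
eef_rot: [0.325, 0.946, 0.001, 0.001]
contact_force: [0.4, 0.3, -0.2]
opening: 0.997
finger_force: 0.0
tcp [0.604  0.2149 0.0635] tilt [0.002 0.001] yaw 52.1 shift [ 0. -1. 53.] turn 0.06553573665337353
shift after turn [np.float64(0.0), np.float64(-1.0), np.float64(53.0)] q7 0.26
```

```bash
python3 -m pendant '[[-1,[0,-1,10],[0,0,0]],[-1,[0,0,16],[0,0,0]],[-1,[0,0,15],[0,0,0]],[-1,[0,0,9],[0,0,0]],[-1,[0,0,2.5],[0,0,0]],[-1,[0,0,0],[0,0,0]],[-0.5,[0,0,0],[0,0,0]],[-0.3,[0,0,0],[0,0,0]]]' 20 && python3 -m pendant '[[-0.2,[0,0,0],[0,0,0]],[-0.1,[0,0,0],[0,0,0]],[0,[0,0,0],[0,0,0]],[0.1,[0,0,0],[0,0,0]],[0.2,[0,0,0],[0,0,0]],[0.2,[0,0,0],[0,0,0]]]'; python3 -c "
from h import *
go(.6035,.2142,.0105,52)"
```

```text
clock: 32.67
tool_pos: [0.6031, 0.214, 0.0105]
eef_rot: [0.325, 0.946, 0.0, 0.0]
contact_force: [-0.5, 0.1, -0.3]
opening: 0.8
finger_force: 0.0
clock: 33.42
tool_pos: [0.6029, 0.214, 0.0101]
eef_rot: [0.325, 0.946, 0.0, 0.0]
contact_force: [1.4, 0.4, 1.2]
opening: 0.527
finger_force: 20.0
tcp [0.6029 0.214  0.0101] tilt [0. 0.] yaw 52.1 shift [-0.3  0.6 -0.4] turn 0.051808769144770395
shift after turn [np.float64(-0.3), np.float64(0.6), np.float64(-0.4)] q7 0.25
```

Opening is 46.4 mm, so the magnifier is held. Lifting it and computing the transfer.

```bash
python3 -m pendant '[[0.2,[0,0,-4],[0,0,0]],[0.2,[0,0,-12],[0,0,0]],[0.2,[0,0,-22],[0,0,0]],[0.2,[0,0,-22],[0,0,0]],[0.2,[0,0,-14],[0,0,0]],[0.2,[0,0,-4],[0,0,0]],[0.2,[0,0,0],[0,0,0]]]'; python3 -c "
from h import *
go(.4362,.2109,.0131,52)"
```

```text
clock: 34.3
tool_pos: [0.6027, 0.2138, 0.0881]
eef_rot: [0.325, 0.946, 0.0, -0.0]
contact_force: [-0.1, 0.6, -1.2]
opening: 0.532
finger_force: 20.0
tcp [0.6027 0.2138 0.0881] tilt [0. 0.] yaw 52.0 shift [ 129.5 -104.7   75. ] turn 0.04886924507800927
shift after turn [np.float64(129.4), np.float64(-104.8), np.float64(75.0)] q7 0.27
```

```bash
python3 -m pendant '[[0.2,[8,-6,0],[0,0,0]],[0.2,[16,-13,0],[0,0,0]],[0.2,[23,-19,0],[0,0,0]],[0.2,[26,-21,0],[0,0,0]],[0.2,[24,-19,0],[0,0,0]],[0.2,[18,-15,0],[0,0,0]],[0.2,[10,-8,0],[0,0,0]],[0.2,[4.5,-3.5,0],[0,0,0]]]' && python3 -m pendant '[[0.2,[0,0,10],[0,0,0]],[0.2,[0,0,18],[0,0,0]],[0.2,[0,0,18],[0,0,0]],[0.2,[0,0,12],[0,0,0]],[0.2,[0,0,4],[0,0,0]],[0.2,[0,0,0],[0,0,0]],[0.2,[0,0,0],[0,0,0]]]'; python3 -c "
from h import *
go(.4362,.2109,.0131,52)"
```

```text
clock: 35.3
tool_pos: [0.4358, 0.2112, 0.0879]
eef_rot: [0.325, 0.946, -0.0, -0.0]
contact_force: [0.1, 0.4, -0.4]
opening: 0.531
finger_force: 20.0
clock: 36.17
tool_pos: [0.4368, 0.2113, 0.0264]
eef_rot: [0.325, 0.946, 0.0, 0.0]
contact_force: [-0.2, -0.7, -0.2]
opening: 0.525
finger_force: 20.0
tcp [0.4368 0.2113 0.0264] tilt [0.001 0.001] yaw 52.0 shift [ 0.2 -0.6 13.3] turn 0.04448563185592036
shift after turn [np.float64(0.2), np.float64(-0.6), np.float64(13.3)] q7 0.07
```

```bash
python3 -m pendant '[[0.2,[0,-0.5,6],[0,0,0]],[0.2,[0,0,4],[0,0,0]],[0.2,[0,0,1.5],[0,0,0]],[0.2,[0,0,0],[0,0,0]],[0.2,[0,0,0.8],[0,0,0]],[0.2,[0,0,0],[0,0,0]],[0.2,[0,0,0],[0,0,0]]]'
```

```text
clock: 37.05
tool_pos: [0.4361, 0.2108, 0.0138]
eef_rot: [0.325, 0.946, 0.0, 0.0]
contact_force: [-0.4, 0.3, -0.8]
opening: 0.523
finger_force: 20.0
```

```bash
python3 -m pendant '[[0.2,[0,0,0.8],[0,0,0]],[0.2,[0,0,0.4],[0,0,0]],[0.2,[0,0,0],[0,0,0]],[0.2,[0,0,0],[0,0,0]]]'; python3 -m pendant '[[-0.15,[0,0,0],[0,0,0]],[-0.35,[0,0,0],[0,0,0]],[-0.7,[0,0,0],[0,0,0]],[-0.8,[0,0,0],[0,0,0]],[-0.8,[0,0,0],[0,0,0]],[-0.8,[0,0,-10],[0,0,0]],[-0.8,[0,0,-30],[0,0,0]],[-1,[0,0,-40],[0,0,0]]]' && python3 -m pendant '[[-1,[0,0,-40],[0,0,0]],[-1,[-20,40,-30],[0,0,0]],[-1,[-20,40,-30],[0,0,0]],[-1,[-20,40,0],[0,0,0]],[-1,[-20,40,0],[0,0,0]],[-1,[-20,40,0],[0,0,0]],[-1,[-20,40,0],[0,0,0]],[-1,[0,0,0],[0,0,0]]]'; python3 - <<'E'
from ov import *
s=cams.snapshot("top");s["img"]=(255*np.clip(s["img"]/255.*1.5,0,1)**.55).astype(np.uint8)
a=overlay("top",(180,190,440,345),3,[],s)[:, :780]
q=cams.snapshot("scene");b=overlay("scene",(300,225,440,370),1,[],q)
c=cv2.resize(q["img"][215:350,260:620,::-1],(780,292)) if 0 else None
cv2.imwrite("pics/f1.png",a)
cv2.imwrite("pics/f2.png",cv2.resize(q["img"][190:390,230:500,::-1],None,fx=2.9,fy=2.9,interpolation=3))
E
```

```text
clock: 37.55
tool_pos: [0.4362, 0.2108, 0.013]
eef_rot: [0.325, 0.946, 0.0, 0.0]
contact_force: [-0.2, -0.7, 5.8]
opening: 0.526
finger_force: 20.0
clock: 38.55
tool_pos: [0.4356, 0.2104, 0.0934]
eef_rot: [0.325, 0.946, -0.001, -0.0]
contact_force: [0.7, 0.2, 1.2]
opening: 0.986
finger_force: 0.0
clock: 39.55
tool_pos: [0.6798, 0.3269, 0.192]
eef_rot: [0.325, 0.946, 0.001, 0.0]
contact_force: [0.3, -0.2, -0.2]
opening: 1.004
finger_force: 0.0
```

View pics/f1.png

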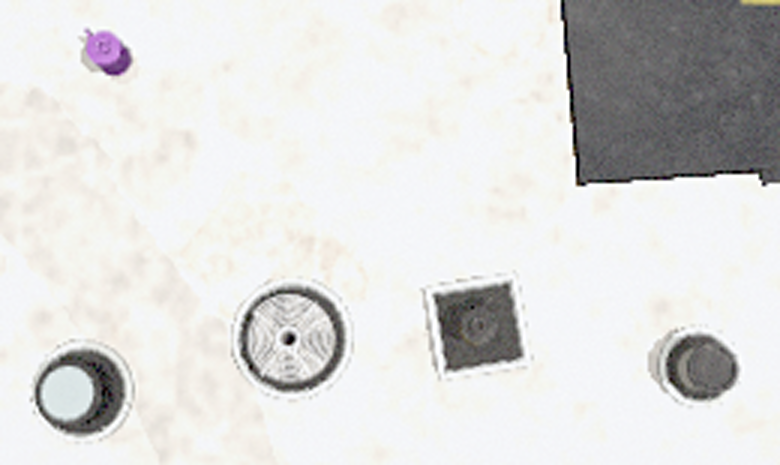

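View pics/f2.png

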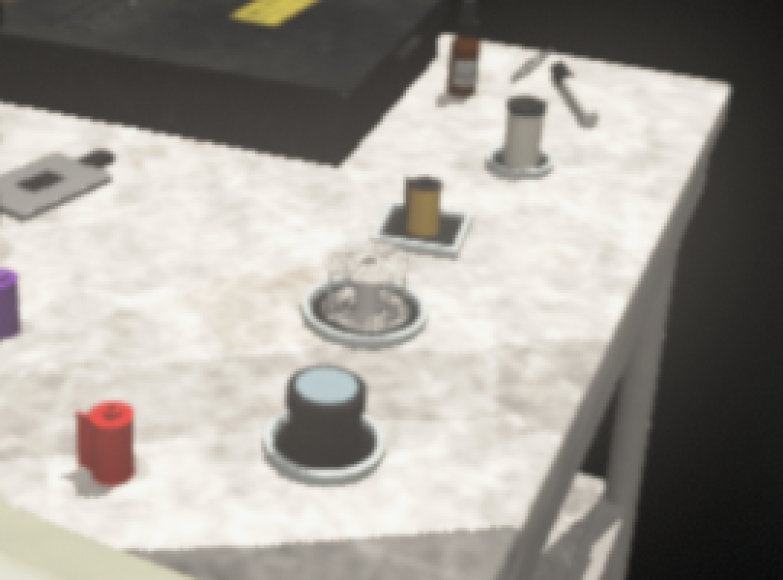

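All four things stand upright in their own dishes: magnifier (83,390), reel (290,338), cassette (480,325) and can (700,367) in the top crop. The bystanders are undisturbed, so I'm handing in.

```bash
python3 -c "
from plant import r
print(r.finish_job())"
```

```text
the job is handed in; nothing more can be done
None
```

I handed the job in at about 40 s: the last pictures show the reel, magnifier, can and cassette each upright in its own dish; the dropper bottle looks untouched, and the blower was out of frame in those pictures but the arm kept clear of it.

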